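# Fit the battery pack to the cordless dye stirrer

### The arm

A 6-joint arm with a two-finger parallel gripper is mounted at the origin on a cart in front of the work surface, level with it; the furniture and walls round the work are solid. World frame = base frame: x ahead of the robot, y to its left, z up, the work surface at z = 0. Lengths are in mm, angles in rad, forces in N, time in s.
With the tool pointing down it reaches from about 400 to 925 mm from the base axis. Payload 12.5 kg.
Tool frame: the origin (TCP) lies on the mounting face of the last link; the fingertips stand 190 mm ahead of it and the grasp point (between the pads) lies 171 mm ahead of it; z points along the fingers, y is the line along which they close (so a half turn about z gives the same grasp; the last joint's range is limited). The gripper opens to 95 mm and grips with 3 to 60 N. Pads are 20 mm wide; open, the fingers measure 119 mm over their backs; the gripper's body (75 mm by 180 mm) begins 59 mm behind the grasp point.
Start: joints at [1.107, 0.491, 1.559, -0, 1.092, -0.106], TCP at [218.861, 585.427, 404.761] pointing down, gripper open.
Joint ranges: [-3.1, 3.1], [-0.84, 2.19], [0.05, 2.79], [-1.13, 4.28], [0.06, 2.93], [-2.69, 2.69]. Speed limits (rad/s): [2.22, 2.22, 2.79, 3.14, 3.14, 3.14].

### API

Orientations are given as [roll, pitch, yaw] about the fixed x, y, z axes, in that order (R = Rz(yaw) Ry(pitch) Rx(roll)).
In Python, from cell import * gives the robot as it stands.
- The arm moves only by the tool arm_command, never from a script. Its argument "rows" is a list that holds one entry, the list of rows, each a list of 7 numbers: the shift along the tool's x, y, z normalised to -1 to 1, where 1 is 0.15 m, then the turn, a rotation vector about the tool's x, y, z normalised to -1 to 1, where 1 is 360 degrees, then the opening, from -1 (shut) to 1 (fully open). A call has 1 to 10 rows; each row is the pose to reach, as a shift and turn from the pose commanded when the call began, along the tool's axes at that moment, turning the shorter way round; what a row does not reach only later rows make up. A row lasts 1/12 s, in which the tool goes at most 41.7 mm and 7.16 degrees, less where a joint would pass 70% of its speed; a pose out of reach is approached as far as the arm can. A call with a number of a shift or a turn outside -1 to 1 is refused whole. A call with a gripper value outside its range is refused whole. The fingers move at their own pace and stop on an object; the grip force is fixed at half the most. Time passes only in rows, so rows that repeat a pose let the fingers close. It gives the time, the measured TCP pose, the force, the opening and the grip force at its end, in the units of the state.
- state(): the state, without advancing time (a new reading comes with each control period).
- read_camera(name): name is "scene" or "top" or "wrist"; returns (picture, depth): 384x512x3 uint8, red, green, blue; 384x512 float32, mm along the optical axis (not along the pixel's ray), 0 where there is no reading.
- get_calibration(name): a dict with "camera_matrix" (3x3 intrinsics, pixels), "position" and "orientation" of the camera in the world; the wrist camera has in their place "hand_eye" (4x4, takes a point from camera to tool coordinates, whose origin is the TCP and whose axes are the flange's). Camera axes: x right, y up, looking along -z (the intrinsics and any distortion apply to the point x, -y, -z); pixel columns grow to the right and rows downward; lengths in mm; the calibration is good to about 2 mm. A picture is of the moment at which its call begins: read the wrist's pose just before it. get_calibration takes no time and is no camera call.
- job_done(): hands the job in; it is judged then, once.
The state is a dict: "t": time; "joints": joint angles; "qvel": joint speeds; "tau": joint torques, N m; "eef_pos": TCP position; "tcp_rot": TCP orientation; "ft_force": force on the tool from outside, world axes, zero at the start; "moment": the same for the moment, N m; "opening": opening from 0.0 (shut) to 1.0 (fully open); "grip_force": force on a finger pad.
Only numpy, scipy, OpenCV 4.12 (cv2) and the standard library are available. Lean on these libraries where they do the work, as an engineer would, in place of code of your own. Each camera call takes 0.05 s, during which the arm holds its last target. There are 200 camera calls.

### The job

Fit the battery pack into the open bay of the cordless magnetic stirrer: hook the pack's tongue under the lip at the plate end of the bay while its other end is still raised, then swing that end down and press it home until the spring latch has snapped over it. Feel your way and do not ram the pack into the stirrer; leave the plastic cup, the black-lidded dye pot and the thread cone standing where they are.

Things in the scene. Friction and masses are not known exactly. Their poses are not given: they have to be found in the camera images.
- stirrer: Cordless magnetic stirrer, white and grey, 332 x 132 mm, fixed to the table. Its x axis runs from the latch end to the stirring plate end, z up; origin on the table, on the centre line. At x 38 to 160 mm is the rear housing, 66 mm high, with a small black knob (80 mm high at x 50, y -52 mm); at x -172 to 38 mm a deck 40 mm high with the grey battery cradle let into it.
- plate (a point): Centre of the top of the round stirring plate (109 mm across) on the rear housing: 100 mm in +x and 74 mm up from the stirrer's origin.
- slot_nominal (a point): Nominal place of the slot's mouth: a point on the bay floor (30 mm above the table), above the stirrer's origin, axes as the stirrer's. The cradle is clamped by screws through long slots: bay, slot, lip and latch together sit anywhere from 13 mm nearer to the plate to 13 mm nearer to the robot than nominal (no error sideways or in height). This is not measured: look, or feel for the stop.
- bay_nominal (a point): Nominal middle of the bay floor, 55 mm in -x from slot_nominal. The bay, open on top, is 57 mm wide, and 109.5 mm long from the heel stop (10 mm high, at its -x end, either side of the latch) to the slot's mouth. Its side walls stand 10 mm above the floor, upper inner edges bevelled by 4 mm.
- terminals (a joint): Sprung terminal block inside the slot, face 9.5 mm behind its mouth: 0 m = forward, up to 0.005 m = pushed in (stirrer's +x). 1.6 N at first touch, 0.4 N more per mm; it pushes the pack back towards the latch. The slot is 10 mm high and 42 mm wide above the bay floor; the lip roofing it is 6 mm thick, its mouth bevelled by 3 mm. A seated pack holds the block in by about 1 mm or more.
- catch (a joint): Spring latch at the -x end of the bay, a black hook 24 mm wide. 0 m = forward (its rest, and its place over a seated pack), up to 0.008 m = pushed back (stirrer's -x). 2 N at rest plus 0.4 N per mm. Its nose stands 5 mm past the heel stop into the bay, underside 7.5 mm above the floor; a 50 degree ramp rises from it to 19 mm, so a heel pressed down (8 to 20 N on the pack near its heel) snaps in.
- pack: Grey and black battery pack, 0.18 to 0.36 kg, loose on the table, right side up. Body 100 long x 52 wide x 34 mm high; x axis towards the tongue, z up; origin under the centre of the body. Above 12 mm the toe end (+x) is set back 8 mm. In the bay its sides are free from 10 mm above its underside up: hold it at least 13 mm above the underside.
- pack_tongue (a point): Middle of the lower edge of the tongue's tip, 63 mm in +x from the pack's origin. The tongue, 13 mm long, 6.5 mm thick, 36 mm wide (29 at the tip), sticks out at the bottom of the toe face. It enters the slot with the heel raised 8 to 24 degrees, and is to be pushed in until it stops (about 9 mm), or the heel will jam on top of the latch. Seated, the tip is 10.5 to 13 mm inside the mouth.
- pack_heel (a point): Middle of the lower edge of the heel ledge's end, 57 mm in -x from the pack's origin. The ledge is 7 mm long, 6.5 mm thick, 44 mm wide, at the bottom of the heel face. With the tongue hooked and the ledge resting on top of the latch the pack leans about 8 degrees and stays so when let go. Seated, the ledge lies on the bay floor under the hook.
- pack_press (a point): Place to press, on the ribbed top of the pack near its heel: 34 mm above its underside, 36 mm in -x from its origin.
- cup: Clear plastic mixing cup, 70 mm across, 81 mm high, upright on the table; bystander. Origin under its centre.
- pot: Small dye pot with a black lid, 54 mm across, 44 mm high; bystander. Origin under its centre.
- cone: Cone of binding thread, 60 mm across, 82 mm high; bystander. Origin under its centre.
Mind the look-alikes: they are no part of the job. What is meant by the pack is not purple, and is the smaller of those in its own colour.

How it is judged:
By the outcome, as a careful person would: the job done as asked, in the order asked, and still so for the second after the job is handed in, with the robot touching nothing.
It also fails if it takes over 48 s, if anything falls off the work surface, if the arm or the gripper's body presses on something with over 40 N, if the wrist force passes 120 N, or if a joint passes its speed limit or range.

## Working session

There is one attempt and no reset: what is moved stays moved. The work goes in short steps, Python scripts to look and compute and a tool call to move; the robot and the scene stay as the last step left them, time stands still between calls to the robot, and variables do not carry over. Pictures are saved under pics/ and viewed, at most 10 in all, crops included, and the job is handed in when it is done.

Besides the shell and the picture viewer there is one more tool, called after "Call:" in YAML: its name, and indented under it one key for each argument. arm_command: Moves the arm, as the interface text tells. Its arguments: {"type":"object","properties":{"rows":{"type":"array","items":{"type":"array","items":{"type":"array","items":{"type":"number","minimum":-1,"maximum":1}}}}},"required":["rows"]}

```bash
ls; mkdir -p pics
cat > h.py <<'E'
from cell import *
import numpy as np, cv2
from scipy.spatial.transform import Rotation as R
def save(n,f):
    p,d=read_camera(n); cv2.imwrite('pics/'+f,p[:,:,::-1]); np.savez('pics/'+f[:-4]+'.npz',p=p,d=d); return p,d
def campose(n):
    c=get_calibration(n); K=np.array(c['camera_matrix'])
    if n=='wrist':
        s=state(); T=np.eye(4); T[:3,:3]=R.from_euler('xyz',s['tcp_rot']).as_matrix(); T[:3,3]=s['eef_pos']
        M=T@np.array(c['hand_eye']); return K,M[:3,:3],M[:3,3]
    o=np.array(c['orientation']); Rm=R.from_euler('xyz',o).as_matrix() if o.size==3 else o
    return K,Rm,np.array(c['position'])
def cloud(d,K,Rm,t):
    v,u=np.mgrid[:d.shape[0],:d.shape[1]]
    X=np.stack([(u-K[0,2])/K[0,0]*d,-(v-K[1,2])/K[1,1]*d,-d],-1)
    return X@Rm.T+t
def ray(u,v,z,K,Rm,t):
    r=Rm@np.array([(u-K[0,2])/K[0,0],-(v-K[1,2])/K[1,1],-1]); return t+r*(z-t[2])/r[2]
E
python3 - <<'E'
from h import *
print(state())
for n in('scene','top','wrist'):
    print(n,get_calibration(n))
ps=[save(n,n+'0.png')[0] for n in('scene','top')]
E
```

```text
pics
{'t': 0.0, 'joints': array([ 1.10741198e+00,  4.91559469e-01,  1.55947053e+00, -7.09012959e-06,
        1.09168140e+00, -1.05569154e-01]), 'qvel': array([ 0.00062067, -0.00162997,  0.00053561,  0.00122742,  0.0007146 ,
       -0.00086929]), 'tau': array([ 1.95488225e-03, -6.12638927e+01, -2.58186257e+01,  6.93158386e-02,
        4.82391589e-02, -6.36983236e-05]), 'eef_pos': array([218.83693572, 585.39543782, 404.15442475]), 'tcp_rot': array([-3.14047948e+00, -1.11632012e-04,  2.78378067e+00]), 'ft_force': array([ 0.2677578 , -0.13829674,  0.06004923]), 'moment': array([ 0.020737  ,  0.04927225, -0.02394058]), 'grip_force': 0.0, 'opening': 0.9967956146203072}
scene {'camera_matrix': array([[393.3927917 ,   0.        , 250.94832605],
       [  0.        , 393.3927917 , 191.20174284],
       [  0.        ,   0.        ,   1.        ]]), 'position': array([-125.1397979 , -728.54903835, 1003.95370034]), 'orientation': array([ 0.8449777 ,  0.00328494, -0.79040157])}
top {'camera_matrix': array([[408.05394028,   0.        , 258.05603588],
       [  0.        , 408.05394028, 191.92694258],
       [  0.        ,   0.        ,   1.        ]]), 'position': array([ 493.7349405 ,  -13.98258205, 1364.1560255 ]), 'orientation': array([ 0.08663672,  0.01107561, -1.55972444])}
wrist {'camera_matrix': array([[308.28968987,   0.        , 254.04745236],
       [  0.        , 308.28968987, 197.84974232],
       [  0.        ,   0.        ,   1.        ]]), 'hand_eye': array([[-1.10513414e-03,  9.67781455e-01,  2.51789264e-01,
         7.06684458e+01],
       [ 9.99999388e-01,  1.05601328e-03,  3.30210249e-04,
         2.23444730e-01],
       [ 5.36785499e-05,  2.51789474e-01, -9.67782030e-01,
         1.96559247e+01],
       [ 0.00000000e+00,  0.00000000e+00,  0.00000000e+00,
         1.00000000e+00]])}
```

View pics/top0.png

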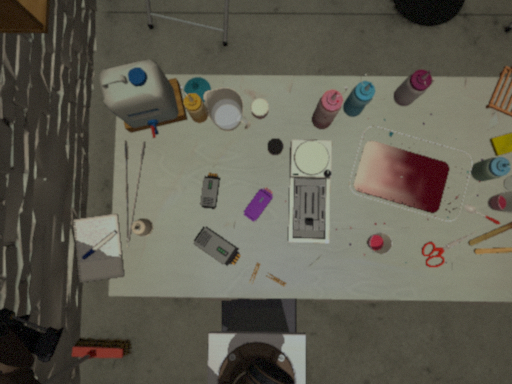

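View pics/scene0.png

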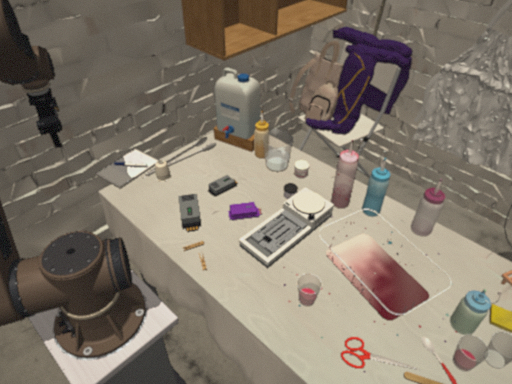

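Candidates: the small grey pack at top-view (210,191), the large grey at (217,246), and the purple at (258,204). The small grey one fits the description. The stirrer has its plate at (311,157) and its latch end at about (310,240). Next I take coarse positions.

Run:
```python
from h import *
z=np.load('pics/top0.npz'); K,Rm,t=campose('top'); X=cloud(z['d'],K,Rm,t)
for n,(u,v) in dict(pack=(210,191),pack_top=(212,176),pack_bot=(208,208),big=(217,246),plate=(311,157),deckend=(310,238),deck_r=(327,220),deck_l=(292,220),cup=(226,112),lid=(275,146),conebig=(141,227),white=(260,107),knob=(327,173),table=(250,240)).items(): print(n,X[v,u].round(0))
# pack mask : raised points near
r=X[165:215,190:230]; m=(r[...,2]>15); P=r[m]; print(len(P),np.median(P,0).round(1))
(c,sz,a)=cv2.minAreaRect(P[:,:2].astype(np.float32)); print(c,sz,a)
# stirrer
r=X[135:250,285:335]; m=(r[...,2]>25)&(r[...,2]<85); P=r[m]; print(cv2.minAreaRect(P[:,:2].astype(np.float32)))
m=(r[...,2]>68)&(r[...,2]<76);P=r[m];print('plate',cv2.minEnclosingCircle(P[:,:2].astype(np.float32)),np.median(P,0))
im=z['p']; a=cv2.resize(im[165:215,185:235],(500,500),interpolation=2);b=cv2.resize(im[135:250,280:340],(261,500),interpolation=2)
cv2.imwrite('pics/c1.png',np.hstack([a,b])[:,:,::-1])
```

```text
pack [610. 159.  35.]
pack_top [663. 157.  11.]
pack_bot [556. 170.  -0.]
big [432. 132.  44.]
plate [ 719. -166.   75.]
deckend [ 461. -167.   44.]
deck_r [ 520. -222.   37.]
deck_l [ 519. -109.   41.]
cup [871. 110.  49.]
lid [760. -52.  44.]
conebig [491. 370.  75.]
white [889.  -1.  49.]
knob [ 667. -216.   81.]
table [451.  27.   0.]
468 [608.8 159.7  34.2]
(582.0721435546875, 81.12312316894531) (239.30543518066406, 100.63377380371094) 69.92101287841797
((614.525634765625, -166.2708740234375), (133.26625061035156, 331.6380920410156), 88.81314849853516)
plate ((719.769775390625, -166.4666748046875), 84.32849884033203) [ 716.9723884  -166.80755935   72.89259684]
```

View pics/c1.png

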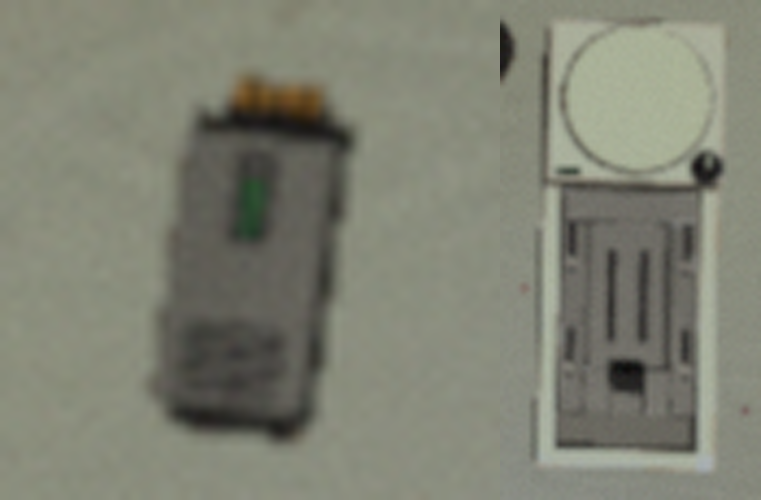

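The crop shows the small grey pack with its gold-contact tongue pointing up in the image, which is world +x. Its heel has the ribbed top. The stirrer has its plate at the far end and the black latch hook at crop (627,375), so its x axis is close to world +x with its origin near (620,-166). I now move above the pack for a close look.

Call:
arm_command:
  rows:
    - [[-0.82,-0.45,0,0,0,0,1],[-0.82,-0.45,0,0,0,0,1],[-0.82,-0.45,0,0,0,0,1],[-0.82,-0.45,0,0,0,0,1]]

```text
t: 0.43
eef_pos: [312.5, 476.2, 404.5]
tcp_rot: [-3.14, 0.0, 2.782]
ft_force: [1.2, 0.2, -0.1]
opening: 0.998
grip_force: 0.0
```

Call:
arm_command:
  rows:
    - [[-0.82,-0.45,0,0,0,0,1],[-0.82,-0.45,0,0,0,0,1],[-0.82,-0.45,0,0,0,0,1],[-0.82,-0.45,0,0,0,0,1]]

```text
t: 0.77
eef_pos: [404.3, 369.7, 404.6]
tcp_rot: [-3.141, 0.0, 2.782]
ft_force: [0.5, 1.5, 0.2]
opening: 0.999
grip_force: 0.0
```

Call:
arm_command:
  rows:
    - [[-0.82,-0.45,0,0,0,0,1],[-0.82,-0.45,0,0,0,0,1],[-0.82,-0.45,0,0,0,0,1],[-0.82,-0.45,0,0,0,0,1]]

```text
t: 1.1
eef_pos: [496.1, 263.2, 404.5]
tcp_rot: [-3.141, 0.0, 2.781]
ft_force: [-0.7, 0.5, 0.4]
opening: 1.001
grip_force: 0.0
```

Call:
arm_command:
  rows:
    - [[-0.82,-0.45,0.16,0,0,-0.04,1],[-0.82,-0.45,0.16,0,0,-0.04,1],[-0.82,-0.45,0.16,0,0,-0.04,1],[-0.82,-0.45,0.16,0,0,-0.04,1],[-0.82,-0.45,0.16,0,0,-0.04,1],[-0.82,-0.45,0.16,0,0,-0.04,1]]

```text
t: 1.6
eef_pos: [585.5, 159.4, 380.0]
tcp_rot: [-3.141, -0.001, 3.033]
ft_force: [0.0, 0.1, -0.8]
opening: 1.0
grip_force: 0.0
```

Run:
```python
from h import *
K,Rm,t=campose('wrist'); p,d=save('wrist','w1.png'); X=cloud(d,K,Rm,t)
np.savez('pics/w1c.npz',X=X)
dist=np.hypot(X[...,0]-609,X[...,1]-160)<90
m=(X[...,2]>28)&(X[...,2]<40)&dist; m=cv2.morphologyEx(m.astype(np.uint8),cv2.MORPH_OPEN,np.ones((3,3)))
n,l,st,ce=cv2.connectedComponentsWithStats(m); k=1+np.argmax(st[1:,4]);P=X[l==k]
print('top',np.median(P,0).round(1),cv2.minAreaRect(P[:,:2].astype(np.float32)))
print('table',np.median(X[(abs(X[...,2])<10)&dist],0))
hsv=cv2.cvtColor(p,cv2.COLOR_RGB2HSV); g=(hsv[...,0]>8)&(hsv[...,0]<28)&(hsv[...,1]>120)&dist
print('gold',g.sum(),np.median(X[g],0).round(1))
```

```text
top [604.6 163.   34.3] ((607.84912109375, 162.86570739746094), (52.067176818847656, 92.08582305908203), 83.62211608886719)
table [599.21436241 157.87102056   1.77876248]
gold 3563 [561.4 189.6 288.2]
```

View pics/w1.png

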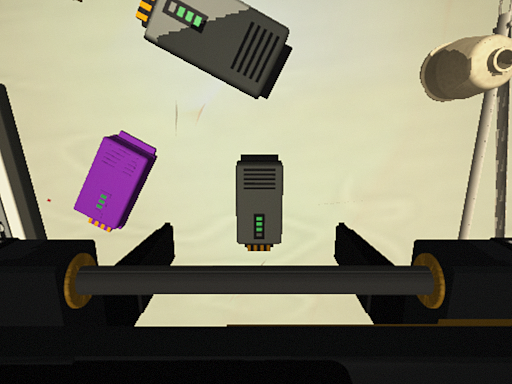

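The wrist view shows the small grey pack at (259,200) with its gold tongue toward the gripper (+x). The large grey one is at (220,40) and the purple at (115,180). The pack's top measures 92x52 mm at z 34, which matches the description. Its origin is near (612,162.5), yaw -6.4°. I grasp it next.

Call:
arm_command:
  rows:
    - [[-0.173,0.04,0.767,0,0,0,1],[-0.173,0.04,0.767,0,0,0,1],[-0.173,0.04,0.767,0,0,0,1],[-0.173,0.04,0.767,0,0,0,1],[-0.173,0.04,0.767,0,0,0,1]]

```text
t: 2.07
eef_pos: [611.0, 164.6, 265.2]
tcp_rot: [-3.141, -0.003, 3.036]
ft_force: [-0.3, 0.8, 0.7]
opening: 1.003
grip_force: 0.0
```

Call:
arm_command:
  rows:
    - [[0,0,0.13,0,0,0,1],[0,0,0.26,0,0,0,1],[0,0,0.4,0,0,0,1],[0,0,0.4,0,0,0,1]]

```text
t: 2.4
eef_pos: [610.8, 164.1, 205.7]
tcp_rot: [-3.141, -0.001, 3.036]
ft_force: [-0.2, 0.5, 0.6]
opening: 1.0
grip_force: 0.0
```

Call:
arm_command:
  rows:
    - [[0,0,0,0,0,0,-1],[0,0,0,0,0,0,-1],[0,0,0,0,0,0,-1],[0,0,0,0,0,0,-1],[0,0,0,0,0,0,-1],[0,0,0,0,0,0,-1],[0,0,0,0,0,0,-1],[0,0,0,0,0,0,-1]]

```text
t: 3.07
eef_pos: [611.7, 163.4, 205.9]
tcp_rot: [3.142, 0.0, 3.035]
ft_force: [-0.2, -0.2, 3.9]
opening: 0.546
grip_force: 30.0
```

Call:
arm_command:
  rows:
    - [[0,0,-0.1,0,0,0,-1],[0,0,-0.3,0,0,0,-1],[0,0,-0.5,0,0,0,-1],[0,0,-0.65,0,0,0,-1],[0,0,-0.65,0,0,0,-1],[0,0,-0.65,0,0,0,-1]]

```text
t: 3.57
eef_pos: [611.5, 163.4, 303.7]
tcp_rot: [3.141, 0.001, 3.035]
ft_force: [0.4, -0.6, -2.4]
opening: 0.547
grip_force: 30.0
```

Call:
arm_command:
  rows:
    - [[-0.096,-0.725,-0.65,0,0,0,-1],[-0.096,-0.725,-0.65,0,0,0,-1],[-0.096,-0.725,-0.65,0,0,0,-1],[-0.096,-0.725,-0.65,0,0,0,-1],[-0.096,-0.725,-0.65,0,0,0,-1]]

```text
t: 3.98
eef_pos: [614.7, 50.8, 402.1]
tcp_rot: [-3.141, 0.003, 3.032]
ft_force: [0.6, 0.5, -1.6]
opening: 0.545
grip_force: 30.0
```

Call:
arm_command:
  rows:
    - [[-0.096,-0.725,0,0,0,0,-1],[-0.096,-0.725,0,0,0,0,-1],[-0.096,-0.725,0,0,0,0,-1],[-0.096,-0.725,0,0,0,0,-1]]

```text
t: 4.32
eef_pos: [617.3, -59.5, 397.8]
tcp_rot: [-3.141, -0.003, 3.032]
ft_force: [0.2, 0.4, -1.1]
opening: 0.547
grip_force: 30.0
```

Call:
arm_command:
  rows:
    - [[-0.096,-0.725,0,0,0,-0.0144,-1],[-0.096,-0.725,0,0,0,-0.0144,-1],[-0.096,-0.725,0,0,0,-0.0144,-1],[-0.096,-0.725,0,0,0,-0.0144,-1],[-0.096,-0.725,0,0,0,-0.0144,-1],[-0.096,-0.725,0,0,0,-0.0144,-1]]

```text
t: 4.82
eef_pos: [620.0, -164.5, 398.8]
tcp_rot: [3.14, -0.003, 3.126]
ft_force: [0.7, -0.1, -2.3]
opening: 0.546
grip_force: 30.0
```

Run:
```python
from h import *
K,Rm,t=campose('wrist'); p,d=save('wrist','w2.png'); X=cloud(d,K,Rm,t)
print(state()['eef_pos'],state()['tcp_rot'],state()['ft_force'])
np.savez('pics/w2c.npz',X=X,K=K,R=Rm,t=t)
# column profile along stirrer centre line, and white/grey deck edges
for y0 in(-166,-150,-182):
    b=abs(X[...,1]-y0)<2.5
    print(y0)
    for x in range(440,720,5):
        m=b&(abs(X[...,0]-x)<2.5)&(X[...,2]<110)
        if m.sum(): print((x,int(X[m][:,2].mean().round()),int(p[m].mean())),end=' ')
```

```text
[ 620.06200264 -164.14339622  399.31782369] [ 3.14045101e+00 -1.94178020e-03  3.12665328e+00] [-0.31431699 -0.75220787 -1.56228735]
-166
(445, 38, 230) (450, 40, 248) (455, 40, 250) (460, 35, 165) (465, 25, 140) (470, 25, 185) (475, 25, 185) (480, 25, 185) (485, 25, 183) (490, 30, 207) (495, 31, 208) (500, 31, 205) (505, 50, 72) (510, 50, 56) (515, 50, 66) (520, 48, 24) (525, 39, 36) (530, 30, 180) (535, 30, 206) (540, 30, 203) (545, 30, 199) (550, 31, 199) (555, 30, 198) (560, 30, 201) (565, 30, 201) (570, 30, 199) (575, 30, 197) -150
(450, 40, 246) (455, 40, 250) (460, 35, 166) (465, 25, 120) (470, 25, 183) (475, 26, 183) (480, 25, 182) (485, 25, 180) (490, 33, 195) (495, 33, 194) (500, 34, 191) (505, 39, 177) (510, 39, 163) (515, 40, 144) (520, 38, 131) (525, 33, 145) (530, 30, 200) (535, 30, 202) (540, 30, 190) (545, 31, 113) (550, 30, 120) (555, 30, 119) (560, 30, 114) (565, 31, 118) (570, 31, 121) (575, 31, 126) -182
(445, 39, 234) (450, 40, 249) (455, 40, 250) (460, 34, 156) (465, 25, 142) (470, 25, 187) (475, 25, 187) (480, 25, 187) (485, 28, 185) (490, 40, 211) (495, 40, 213) (500, 40, 212) (505, 40, 211) (510, 40, 212) (515, 40, 210) (520, 37, 160) (525, 30, 166) (530, 30, 205) (535, 30, 204) (540, 30, 201) (545, 30, 199) (550, 30, 197) (555, 30, 198) (560, 30, 192) (565, 30, 173) (570, 30, 182) (575, 30, 177)
```

View pics/w2.png

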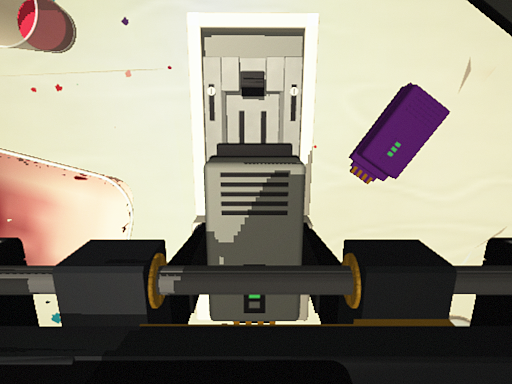

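The wrist view shows the bay with its latch at (253,83) and the heel stops either side of it, near row 92. The pack is in hand with its heel at (255,150). I now measure the stop edge, walls, bay yaw and the pack in hand more finely.

Run:
```python
from h import *
z=np.load('pics/w2c.npz'); X=z['X']; p=np.load('pics/w2.npz')['p'].astype(int)
# heel stop edge: per column find largest x with z>36 in cradle
rows=[]
for c in list(range(222,238))+list(range(268,288)):
    col=X[60:130,c]; m=(col[:,2]>35)&(col[:,2]<44)&(col[:,0]<540)
    if m.any():
        i=np.argmax(np.where(m,col[:,0],0)); rows.append((c,*col[i].round(1)))
for r in rows[::3]: print(r)
print('stop',np.median(np.array(rows)[:,1]))
# walls: inner edge y at floor-> for rows
for r in range(98,140,6):
    row=X[r]; ok=(abs(row[:,1]+166)<60)
    f=ok&(row[:,2]<33)&(row[:,2]>27); top=ok&(row[:,2]>38.5)&(row[:,2]<43)
    y=row[:,1]
    print(r,'x',row[255,0].round(0),'floor',y[f].min().round(1),y[f].max().round(1),'walltop inner',y[top&(y<-166)].max().round(1),y[top&(y>-166)].min().round(1),'outer',y[top].min().round(1),y[top].max().round(1))
# pack in hand
m=(X[...,2]>195)&(X[...,2]<265)&(abs(X[...,1]+166)<40)&(X[...,0]<600)
m[:135]=0
P=X[m]
for r in range(138,240,6):
    row=X[r]; s=m[r]
    if s.sum()>10: print(r,P.shape,'x',np.median(row[s,0]).round(1),'z',np.median(row[s,2]).round(1),'y',row[s,1].min().round(1),row[s,1].max().round(1))
for c in (235,255,275): print(c,[tuple(X[r,c][[0,2]].round(1)) for r in range(140,166,2)])
```

```text
(222, np.float64(539.1), np.float64(-196.4), np.float64(39.5))
(225, np.float64(539.1), np.float64(-193.4), np.float64(38.4))
(228, np.float64(520.2), np.float64(-189.3), np.float64(39.9))
(231, np.float64(520.3), np.float64(-186.2), np.float64(40.2))
(234, np.float64(520.2), np.float64(-183.1), np.float64(39.5))
(237, np.float64(520.3), np.float64(-180.0), np.float64(39.8))
(270, np.float64(521.6), np.float64(-145.3), np.float64(35.9))
(273, np.float64(521.6), np.float64(-142.2), np.float64(35.8))
(276, np.float64(521.6), np.float64(-138.9), np.float64(35.1))
(279, np.float64(521.8), np.float64(-135.9), np.float64(36.3))
(282, np.float64(539.1), np.float64(-132.8), np.float64(39.0))
(285, np.float64(539.2), np.float64(-129.7), np.float64(39.8))
stop 521.6
98 x 528.0 floor -191.5 -135.3 walltop inner -193.9 -131.9 outer -225.2 -106.8
104 x 534.0 floor -191.7 -135.4 walltop inner -195.2 -132.8 outer -225.6 -106.5
110 x 540.0 floor -191.9 -135.5 walltop inner -194.4 -133.9 outer -225.1 -106.4
116 x 547.0 floor -192.3 -136.5 walltop inner -194.6 -133.8 outer -225.3 -106.2
122 x 553.0 fl
[... 1692 characters left out ...]
.float64(202.8)), (np.float64(570.1), np.float64(212.4)), (np.float64(570.1), np.float64(220.8)), (np.float64(570.5), np.float64(225.3)), (np.float64(571.6), np.float64(224.7))]
275 [(np.float64(572.9), np.float64(32.1)), (np.float64(575.3), np.float64(30.0)), (np.float64(563.9), np.float64(199.5)), (np.float64(565.0), np.float64(199.6)), (np.float64(566.1), np.float64(199.8)), (np.float64(567.3), np.float64(199.4)), (np.float64(568.4), np.float64(199.8)), (np.float64(569.6), np.float64(199.9)), (np.float64(570.3), np.float64(203.7)), (np.float64(570.1), np.float64(214.3)), (np.float64(570.4), np.float64(220.1)), (np.float64(570.8), np.float64(224.9)), (np.float64(571.4), np.float64(227.1))]
```

Heel stop edge at x≈521.2 gives the slot mouth at x≈630.8, about 10.8 mm toward the plate from nominal and within the ±13. Bay yaw is about -1.45°. The pack's origin sits under the TCP, with its underside 205.8 mm below it. Next I work out the tilted approach.

```bash
cat >> h.py <<'E'
YAW=np.deg2rad(-1.45)
def tgt(tx,tz,th,mouth=630.8,y0=-165.4,x0=585.):
    """TCP pose with pack tip tx mm past the mouth, tz above bay floor, heel raised th deg"""
    a=np.deg2rad(th); T=np.array([mouth+tx,0,30+tz]); px=np.array([np.cos(a),0,-np.sin(a)]); up=np.array([np.sin(a),0,np.cos(a)])
    c=T-63*px+205.8*up; c[1]=y0+np.tan(YAW)*(c[0]-x0)
    Rp=R.from_euler('z',YAW)*R.from_euler('y',a)
    return c, Rp*R.from_matrix(np.diag([-1.,1,-1]))
def delta(pos,Rt,s=None):
    s=s or state(); R0=R.from_euler('xyz',s['tcp_rot'])
    return np.r_[R0.inv().apply(pos-s['eef_pos'])/150,(R0.inv()*Rt).as_rotvec()/(2*np.pi)].round(4)
E
python3 - <<'E'
from h import *
s=state();print(s['eef_pos'],s['tcp_rot'],s['ft_force'])
c,r=tgt(-30,30,13); print(c,delta(c,r))
c2,r2=tgt(-14,1.5,13); s2=dict(eef_pos=c,tcp_rot=r.as_euler('xyz')); print(c2,delta(c2,r2,s2))
E
```

```text
[ 620.06200264 -164.14339622  399.31782369] [ 3.14045101e+00 -1.94178020e-03  3.12665328e+00] [-0.31431699 -0.75220787 -1.56228735]
[ 585.7096129  -165.4179622   274.69727576] [ 0.2272 -0.0129  0.8312 -0.      0.0358  0.0017]
[ 601.7096129  -165.82296506  246.19727576] [-0.1467  0.      0.1611  0.      0.     -0.    ]
```

Call:
arm_command:
  rows:
    - [[0.227,-0.013,0.3,0,0.0358,0.0017,-1],[0.227,-0.013,0.5,0,0.0358,0.0017,-1],[0.227,-0.013,0.65,0,0.0358,0.0017,-1],[0.227,-0.013,0.75,0,0.0358,0.0017,-1],[0.227,-0.013,0.831,0,0.0358,0.0017,-1],[0.227,-0.013,0.831,0,0.0358,0.0017,-1],[0.227,-0.013,0.831,0,0.0358,0.0017,-1]]

```text
t: 5.45
eef_pos: [586.1, -166.2, 276.1]
tcp_rot: [-3.141, -0.225, 3.116]
ft_force: [0.7, 0.2, -1.6]
opening: 0.543
grip_force: 30.0
```

Run:
```python
from h import *
s=state();print(s['eef_pos'],s['tcp_rot'],s['ft_force'],s['opening'])
c2,r2=tgt(-14,1.5,13); print(c2,delta(c2,r2))
K,Rm,t=campose('wrist'); p,d=save('wrist','w3.png'); X=cloud(d,K,Rm,t)
# pack top plane tilt in hand
m=(abs(X[...,1]+165)<15)&(X[...,2]>95)&(X[...,2]<140)&(X[...,0]<600)&(X[...,0]>485)
P=X[m]; print(len(P)); 
for x in range(485,560,5):
    q=P[abs(P[:,0]-x)<2]
    if len(q): print(x,q[:,2].mean().round(1),end=' ')
```

```text
[ 586.11181859 -166.20849725  276.05530909] [-3.14057322 -0.22514648  3.11582095] [ 0.66210934  0.16389625 -1.58430423] 0.5429284527581361
[ 601.7096129  -165.82296506  246.19727576] [-1.457e-01  5.400e-03  1.708e-01 -1.000e-04  3.000e-04 -1.000e-04]
7792
485 95.4 490 95.3 495 102.0 500 118.0 505 119.0 510 117.8 515 116.6 520 115.5 525 114.4 530 112.9 535 111.7 540 110.5 545 109.4 550 108.3 555 107.6
```

Call:
arm_command:
  rows:
    - [[-0.05,0.002,0.06,0,0,0,-1],[-0.1,0.004,0.12,0,0,0,-1],[-0.146,0.005,0.165,0,0,0,-1],[-0.146,0.005,0.165,0,0,0,-1],[-0.146,0.005,0.165,0,0,0,-1]]

```text
t: 5.92
eef_pos: [601.9, -166.6, 246.2]
tcp_rot: [-3.141, -0.226, 3.115]
ft_force: [-0.7, 0.2, -2.7]
opening: 0.548
grip_force: 30.0
```

Run:
```python
from h import *
s=state();print(s['eef_pos'],s['tcp_rot'],s['ft_force'],s['moment'])
for a in (-5,4,8,10,12):
  c,r=tgt(a,1.5,13); print(a,c,delta(c,r))
K,Rm,t=campose('wrist'); p,d=save('wrist','w4.png'); X=cloud(d,K,Rm,t)
m=(abs(X[...,1]+165)<8)&(X[...,0]<560)
for x in range(500,560,4):
    q=X[m&(abs(X[...,0]-x)<1)]
    if len(q): print(x,q[:,2].min().round(1),q[:,2].max().round(1),end=' ')
```

```text
[ 601.87961804 -166.60410716  246.20193458] [-3.14083712 -0.22606763  3.11504173] [-0.66989739  0.21000708 -2.7107601 ] [ 0.03851991 -0.17017743 -0.00763877]
-5 [ 610.7096129  -166.05077916  246.19727576] [-0.0573  0.0052 -0.0131 -0.0001  0.0001 -0.0002]
4 [ 619.7096129  -166.27859326  246.19727576] [-1.158e-01  5.300e-03 -2.660e-02 -1.000e-04  1.000e-04 -2.000e-04]
8 [ 623.7096129  -166.37984398  246.19727576] [-1.417e-01  5.300e-03 -3.260e-02 -1.000e-04  1.000e-04 -2.000e-04]
10 [ 625.7096129  -166.43046933  246.19727576] [-1.547e-01  5.300e-03 -3.560e-02 -1.000e-04  1.000e-04 -2.000e-04]
12 [ 627.7096129  -166.48109469  246.19727576] [-1.677e-01  5.400e-03 -3.860e-02 -1.000e-04  1.000e-04 -2.000e-04]
504 62.2 66.1 508 61.8 65.7 512 71.4 80.9 516 86.5 90.6 520 87.8 91.1 524 86.1 89.6 528 85.9 242.9 532 84.9 89.2 536 84.3 87.4 540 82.7 86.6 544 81.6 85.0 548 81.0 84.1 552 80.0 161.7 556 79.0 161.6
```

Call:
arm_command:
  rows:
    - [[-0.02,0.005,-0.005,0,0,0,-1],[-0.04,0.005,-0.009,0,0,0,-1],[-0.058,0.005,-0.013,0,0,0,-1],[-0.077,0.005,-0.018,0,0,0,-1],[-0.096,0.005,-0.022,0,0,0,-1],[-0.115,0.005,-0.0265,0,0,0,-1],[-0.115,0.005,-0.0265,0,0,0,-1]]

```text
t: 6.55
eef_pos: [619.8, -166.4, 247.1]
tcp_rot: [-3.14, -0.224, 3.115]
ft_force: [0.6, 0.3, -1.6]
opening: 0.542
grip_force: 30.0
```

Call:
arm_command:
  rows:
    - [[-0.01,0,-0.002,0,0,0,-1],[-0.02,0,-0.004,0,0,0,-1],[-0.026,0,-0.006,0,0,0,-1],[-0.026,0,-0.006,0,0,0,-1]]

```text
t: 6.88
eef_pos: [623.3, -166.5, 246.9]
tcp_rot: [-3.141, -0.226, 3.115]
ft_force: [-1.9, -0.2, -0.9]
opening: 0.547
grip_force: 30.0
```

Call:
arm_command:
  rows:
    - [[-0.006,0,-0.001,0,0,0,-1],[-0.006,0,-0.001,0,0,0,-1],[-0.006,0,-0.001,0,0,0,-1]]

```text
t: 7.13
eef_pos: [624.2, -166.5, 246.9]
tcp_rot: [-3.141, -0.225, 3.115]
ft_force: [-2.4, 0.0, -1.2]
opening: 0.543
grip_force: 30.0
```

Call:
arm_command:
  rows:
    - [[-0.006,0,-0.001,0,0,0,-1],[-0.006,0,-0.001,0,0,0,-1],[-0.006,0,-0.001,0,0,0,-1]]

```text
t: 7.38
eef_pos: [625.0, -166.5, 246.8]
tcp_rot: [-3.141, -0.226, 3.115]
ft_force: [-4.7, -0.3, -1.5]
opening: 0.541
grip_force: 30.0
```

Call:
arm_command:
  rows:
    - [[-0.007,0,-0.0015,0,0,0,-1],[-0.007,0,-0.0015,0,0,0,-1],[-0.007,0,-0.0015,0,0,0,-1]]

```text
t: 7.63
eef_pos: [625.6, -166.6, 246.8]
tcp_rot: [-3.141, -0.228, 3.115]
ft_force: [-8.6, -1.1, 0.8]
opening: 0.546
grip_force: 30.0
```

Run:
```python
from h import *
s=state();print(s['eef_pos'],s['tcp_rot'],s['ft_force'],s['moment'])
for a in ((10,1,13),(10,.5,9),(10.3,.5,9),(10.5,.3,7.5),):
  c,r=tgt(*a); print(a,c,delta(c,r))
K,Rm,t=campose('wrist'); p,d=save('wrist','w5.png'); X=cloud(d,K,Rm,t)
m=(abs(X[...,1]+180)<4)&(X[...,0]<560)
for x in range(500,560,3):
    q=X[m&(abs(X[...,0]-x)<1)]
    if len(q): print(x,q[:,2].min().round(1),q[:,2].max().round(1),end=' ')
```

```text
[ 625.63049034 -166.59217496  246.78443905] [-3.14082343 -0.22777714  3.11493726] [-8.6256415  -1.14846635  0.81146276] [0.00300615 1.4459236  0.05213151]
(10, 1, 13) [ 625.7096129  -166.43046933  245.69727576] [-0.0021  0.0011  0.0069 -0.0001 -0.0001 -0.0002]
(10, 0.5, 9) [ 610.76984745 -166.05230386  243.62163179] [ 0.0918  0.001   0.0429 -0.0001 -0.0113 -0.0002]
(10.3, 0.5, 9) [ 611.06984745 -166.05989766  243.62163179] [ 0.0899  0.001   0.0425 -0.0001 -0.0113 -0.0002]
(10.5, 0.3, 7.5) [ 605.70126409 -165.92400444  242.56250258] [ 1.231e-01  1.000e-03  5.740e-02 -1.000e-04 -1.540e-02 -2.000e-04]
500 30.0 42.0 503 28.9 41.3 506 30.8 41.6 509 29.6 41.3 512 29.7 41.4 515 29.9 41.9 518 29.1 41.9 521 37.2 41.7 524 63.9 65.2 527 63.6 67.1 530 63.1 65.7 533 64.9 73.7 536 78.0 85.6 539 88.0 91.3 542 88.9 91.2 545 88.0 90.7 548 87.2 90.4 551 86.0 89.6 554 85.9 89.2 557 84.8 88.0
```

View pics/w5.png

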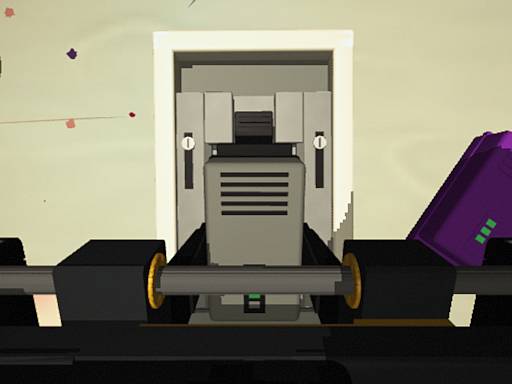

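The view shows the tongue hooked in, the heel at (255,150) still raised just ahead of the latch at (253,125), and a firm stop felt at about 8.6 N. I now swing the heel down in hand to about 9° while holding the tongue in.

Call:
arm_command:
  rows:
    - [[0.03,0,0.015,0,-0.0038,0,-1],[0.06,0,0.029,0,-0.0076,0,-1],[0.09,0.001,0.043,0,-0.0113,0,-1],[0.09,0.001,0.043,0,-0.0113,0,-1]]

```text
t: 8.02
eef_pos: [610.7, -166.0, 243.6]
tcp_rot: [-3.141, -0.154, 3.115]
ft_force: [-4.9, 0.1, -1.4]
opening: 0.546
grip_force: 30.0
```

Run:
```python
from h import *
s=state();print(s['eef_pos'],s['tcp_rot'],s['ft_force'],s['moment'])
for a in ((10.2,.5,8),(10.3,.5,7.5),):
  c,r=tgt(*a); print(a,c,delta(c,r))
K,Rm,t=campose('wrist'); p,d=save('wrist','w6.png'); X=cloud(d,K,Rm,t)
m=(abs(X[...,1]+180)<4)&(X[...,0]<560)
for x in range(512,560,3):
    q=X[m&(abs(X[...,0]-x)<1)]
    if len(q): print(x,q[:,2].min().round(1),q[:,2].max().round(1),end=' ')
```

```text
[ 610.70533656 -166.03659218  243.61412154] [-3.14072293 -0.1540236   3.11470738] [-4.86373429  0.13537279 -1.42671776] [-0.01099679  0.87188728  0.1061158 ]
(10.2, 0.5, 8) [ 607.25493585 -165.96333203  243.06507391] [ 0.0222 -0.0001  0.0071 -0.0001 -0.0023 -0.0002]
(10.3, 0.5, 7.5) [ 605.50126409 -165.9189419   242.76250258] [ 0.0334 -0.0001  0.0109 -0.0001 -0.0037 -0.0002]
512 29.3 41.8 515 29.4 41.7 518 30.3 42.2 521 28.9 41.4 524 53.0 56.5 527 53.8 56.9 530 52.3 56.2 533 62.8 76.0 536 78.4 82.4 539 79.4 82.8 542 78.8 82.6 545 78.8 82.2 548 78.3 81.2 551 77.3 81.3 554 76.9 80.4 557 77.4 79.6
```

Call:
arm_command:
  rows:
    - [[0.0222,0,0.0071,0,-0.0024,0,-1],[0.0222,0,0.0071,0,-0.0024,0,-1],[0.0222,0,0.0071,0,-0.0024,0,-1]]

```text
t: 8.32
eef_pos: [607.9, -165.9, 243.0]
tcp_rot: [-3.141, -0.14, 3.115]
ft_force: [-6.1, 0.1, -0.8]
opening: 0.548
grip_force: 30.0
```

Call:
arm_command:
  rows:
    - [[0,0,0,0,0,0,0.6],[0,0,0,0,0,0,0.6],[0,0,0,0,0,0,0.6],[0,0,0,0,0,0,0.6],[0,0,0,0,0,0,0.6]]

```text
t: 8.73
eef_pos: [608.4, -165.9, 243.3]
tcp_rot: [-3.14, -0.138, 3.115]
ft_force: [0.7, -0.1, -0.2]
opening: 0.791
grip_force: 0.0
```

Call:
arm_command:
  rows:
    - [[0,0,-0.15,0,0,0,0.6],[0,0,-0.35,0,0,0,0.6],[0,0,-0.53,0,0,0,0.6],[0,0,-0.53,0,0,0,0.6],[0,0,-0.53,0,0,0,-1],[0,0,-0.53,0,0,0,-1],[0,0,-0.53,0,0,0,-1],[0,0,-0.53,0,0,0,-1],[0,0,-0.53,0,0,0,-1]]

```text
t: 9.48
eef_pos: [619.1, -166.2, 320.9]
tcp_rot: [-3.141, -0.14, 3.115]
ft_force: [-0.4, -0.4, 0.3]
opening: 0.507
grip_force: 0.0
```

Run:
```python
from h import *
s=state();print(s['eef_pos'],s['tcp_rot'],s['ft_force'],s['opening'])
K,Rm,t=campose('wrist'); p,d=save('wrist','w7.png'); X=cloud(d,K,Rm,t)
for y in(-180,-166,-150):
  m=(abs(X[...,1]-y)<4)&(X[...,0]<640)&(X[...,2]<110)
  print(y)
  for x in range(512,640,4):
    q=X[m&(abs(X[...,0]-x)<1)]
    if len(q): print(x,q[:,2].min().round(1),q[:,2].max().round(1),end=' ')
```

```text
[ 619.14630652 -166.16490779  320.92652967] [-3.14095144 -0.14016766  3.11484096] [-0.43558812 -0.42865852  0.2827323 ] 0.5066794287079859
-180
512 29.9 41.0 516 29.9 41.5 520 31.2 41.6 524 50.6 53.0 528 50.1 52.8 532 68.4 77.3 536 76.5 80.1 540 76.7 79.5 544 76.0 79.6 548 75.6 78.1 552 75.1 77.4 556 74.4 77.0 560 74.0 76.4 564 72.9 76.3 568 72.6 74.8 572 72.1 74.3 576 71.8 74.4 580 70.7 73.7 584 70.0 73.5 588 70.1 73.0 592 69.6 72.3 596 68.9 71.2 600 67.9 71.3 604 68.2 70.1 608 67.7 69.8 612 67.0 69.6 616 66.2 69.1 620 66.3 68.0 632 37.3 47.1 636 44.7 47.1 -166
512 48.3 51.5 516 48.9 51.0 520 45.3 50.3 524 50.6 53.1 528 49.9 52.6 532 69.4 78.4 536 77.0 79.3 540 76.4 79.4 544 76.6 79.0 548 75.7 78.6 552 75.0 78.3 556 73.8 78.1 560 73.7 76.5 564 73.3 75.2 568 72.3 75.1 572 72.4 74.3 576 71.9 74.6 580 71.9 74.2 584 70.7 73.3 588 70.3 74.2 592 70.7 72.8 596 68.9 72.0 600 69.5 71.5 604 68.2 71.4 608 68.1 70.5 612 67.5 70.1 616 65.9 69.0 620 66.2 69.0 632 37.3 47.1 636 44.9 47.1 -150
512 29.1 50.9 516 30.2 50.4 520 29.4 50.7 524 50.7 53.9 528 49.8 52.0 532 69.1 76.0 536 77.1 79.3 540 76.5 79.6 544 76.4 78.8 548 75.7 78.7 552 74.5 77.4 556 74.5 76.6 560 74.2 76.3 564 73.6 75.8 568 73.0 75.0 572 72.5 75.0 576 71.3 75.0 580 71.2 73.7 584 70.3 72.9 588 70.4 72.5 592 69.7 72.5 596 68.8 71.5 600 68.6 71.2 604 68.2 70.1 608 67.5 70.2 612 67.1 69.5 616 66.0 68.8 620 66.0 68.0 624 64.9 66.0 632 37.6 47.4 636 30.1 47.5
```

View pics/w7.png

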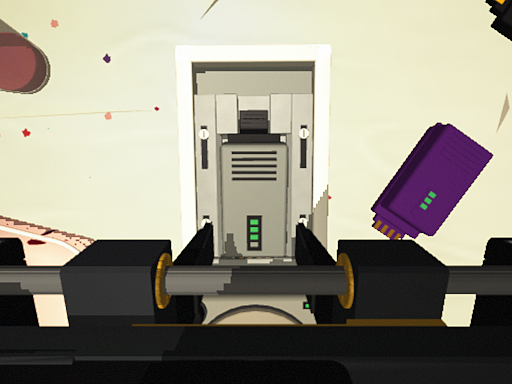

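The pack is hooked at (254,200) and leans about 7° with its heel on the latch at (254,120), and it holds after release. The lip is visible at x≈631, which matches the mouth estimate. Next is the press with closed fingers.

Run:
```python
from h import *
c,r=tgt(0,0,0); print(delta(np.array([544,-164.4,282]),r))
```

```text
[ 4.601e-01 -1.300e-03  3.279e-01 -1.000e-04 -2.230e-02 -2.000e-04]
```

Call:
arm_command:
  rows:
    - [[0.46,-0.0013,0.1,0,-0.0223,0,-1],[0.46,-0.0013,0.2,0,-0.0223,0,-1],[0.46,-0.0013,0.328,0,-0.0223,0,-1],[0.46,-0.0013,0.328,0,-0.0223,0,-1],[0.46,-0.0013,0.328,0,-0.0223,0,-1],[0.46,-0.0013,0.328,0,-0.0223,0,-1]]

```text
t: 10.03
eef_pos: [545.1, -164.6, 283.3]
tcp_rot: [-3.14, 0.002, 3.115]
ft_force: [-0.2, -0.4, -0.5]
opening: 0.043
grip_force: 0.0
```

Call:
arm_command:
  rows:
    - [[0,0,0.02,0,0,0,-1],[0,0,0.04,0,0,0,-1],[0,0,0.06,0,0,0,-1],[0,0,0.08,0,0,0,-1],[0,0,0.08,0,0,0,-1]]

```text
t: 10.45
eef_pos: [544.2, -164.3, 270.0]
tcp_rot: [-3.141, 0.001, 3.115]
ft_force: [-0.4, 0.0, -0.6]
opening: 0.005
grip_force: 0.0
```

Call:
arm_command:
  rows:
    - [[0,0,0.013,0,0,0,-1],[0,0,0.026,0,0,0,-1],[0,0,0.026,0,0,0,-1]]

```text
t: 10.7
eef_pos: [544.2, -164.4, 266.8]
tcp_rot: [-3.14, 0.002, 3.115]
ft_force: [-0.3, -0.5, 4.0]
opening: 0.004
grip_force: 1.6
```

Call:
arm_command:
  rows:
    - [[0,0,0.01,0,0,0,-1],[0,0,0.02,0,0,0,-1],[0,0,0.02,0,0,0,-1]]

```text
t: 10.95
eef_pos: [544.2, -164.5, 264.2]
tcp_rot: [-3.14, 0.002, 3.115]
ft_force: [-1.0, 0.2, 5.7]
opening: 0.007
grip_force: 2.8
```

Call:
arm_command:
  rows:
    - [[0,0,0.01,0,0,0,-1],[0,0,0.02,0,0,0,-1],[0,0,0.02,0,0,0,-1]]

```text
t: 11.2
eef_pos: [544.1, -164.4, 260.7]
tcp_rot: [-3.14, 0.001, 3.115]
ft_force: [-0.1, -0.5, 0.2]
opening: 0.005
grip_force: 0.0
```

Call:
arm_command:
  rows:
    - [[0,0,0.01,0,0,0,-1],[0,0,0.02,0,0,0,-1],[0,0,0.02,0,0,0,-1]]

```text
t: 11.45
eef_pos: [544.1, -164.4, 257.3]
tcp_rot: [-3.141, 0.001, 3.115]
ft_force: [0.2, 0.2, 0.3]
opening: 0.001
grip_force: 0.0
```

Call:
arm_command:
  rows:
    - [[0,0,0.01,0,0,0,-1],[0,0,0.02,0,0,0,-1],[0,0,0.02,0,0,0,-1]]

```text
t: 11.7
eef_pos: [544.1, -164.4, 254.5]
tcp_rot: [-3.141, 0.001, 3.115]
ft_force: [0.2, -0.0, -0.2]
opening: 0.004
grip_force: 0.0
```

Call:
arm_command:
  rows:
    - [[0,0,0.01,0,0,0,-1],[0,0,0.02,0,0,0,-1],[0,0,0.02,0,0,0,-1]]

```text
t: 11.95
eef_pos: [544.0, -164.3, 254.1]
tcp_rot: [-3.14, 0.002, 3.115]
ft_force: [-9.6, 3.1, 29.0]
opening: 0.01
grip_force: 14.7
```

It snapped through and bottomed at the seated height of about 64 mm. I back off and check.

Call:
arm_command:
  rows:
    - [[0,0,-0.1,0,0,0,-1],[0,0,-0.4,0,0,0,-1],[-0.3,0,-0.7,0,0,0,-1],[-0.4,0,-0.85,0,0,0,-1],[-0.4,0,-0.85,0,0,0,-1],[-0.4,0,-0.85,0,0,0,-1]]

```text
t: 12.45
eef_pos: [605.0, -165.7, 381.5]
tcp_rot: [-3.139, 0.006, 3.116]
ft_force: [-0.3, -0.4, -0.8]
opening: 0.007
grip_force: 0.0
```

Run:
```python
from h import *
s=state();print(s['eef_pos'],s['ft_force'])
K,Rm,t=campose('wrist'); p,d=save('wrist','w8.png'); X=cloud(d,K,Rm,t)
cv2.imwrite('pics/w8c.png',cv2.resize(p[20:260,150:360],None,fx=2.4,fy=2.4)[:,:,::-1])
for y in(-180,-166):
  m=(abs(X[...,1]-y)<4)&(X[...,0]<650)&(X[...,2]<110); print(y)
  for x in range(500,640,3):
    q=X[m&(abs(X[...,0]-x)<1)]
    if len(q): print(x,q[:,2].min().round(1),q[:,2].max().round(1),end=' ')
z0=np.load('pics/top0.npz')['p'].astype(int); p,d=save('top','top9.png')
for n,(u,v) in dict(cup=(226,112),lid=(275,146),cone=(141,227)).items(): print(n,np.abs(p[v-15:v+15,u-15:u+15].astype(int)-z0[v-15:v+15,u-15:u+15]).mean())
```

```text
[ 605.01688096 -165.73826325  381.4767547 ] [-0.26705835 -0.36089097 -0.79656436]
-180
500 30.7 41.6 503 29.2 41.2 506 29.0 41.3 509 29.8 41.7 512 28.3 41.6 515 29.8 41.2 518 29.0 41.6 521 35.9 40.2 524 34.8 38.0 527 35.0 38.3 530 62.3 65.7 533 63.0 66.0 536 63.3 65.3 539 63.2 65.8 542 62.4 65.6 545 62.9 65.1 548 62.0 65.9 551 63.1 65.5 554 62.9 66.5 557 63.4 65.8 560 63.4 66.1 563 62.2 65.8 566 62.1 65.1 569 62.0 65.4 572 63.6 65.7 575 63.3 65.7 578 62.0 65.4 581 63.1 65.7 584 62.1 66.4 587 62.8 65.4 590 62.8 65.2 593 62.5 65.9 596 63.1 65.4 599 63.4 65.1 602 63.1 65.3 605 63.2 65.0 608 62.8 65.3 611 63.3 65.1 614 62.6 65.7 617 63.4 65.4 620 62.8 63.3 626 40.9 44.0 629 36.8 37.7 632 35.8 47.4 635 45.5 47.0 638 45.5 47.6 -166
500 29.1 31.8 503 47.6 50.9 506 49.1 51.8 509 49.0 51.9 512 49.0 51.8 515 48.6 51.9 518 48.4 51.2 521 44.6 48.8 524 41.8 44.7 527 35.7 40.8 530 62.3 65.2 533 63.7 66.2 536 62.2 65.4 539 63.9 66.4 542 63.0 65.8 545 63.0 66.0 548 63.3 66.2 551 62.9 65.4 554 63.8 65.9 557 63.2 65.2 560 63.0 65.5 563 63.2 66.1 566 63.1 65.3 569 63.4 65.5 572 63.2 65.4 575 63.2 65.9 578 62.7 65.0 581 62.7 65.1 584 62.9 65.4 587 63.7 66.1 590 64.1 66.2 593 63.4 65.9 596 64.1 66.4 599 63.3 66.2 602 63.2 66.2 605 64.0 65.5 608 63.6 66.0 611 63.8 66.8 614 62.9 65.7 617 63.2 64.9 620 61.5 62.9 626 41.4 43.6 629 40.4 40.4 632 35.3 47.9 635 44.7 48.3 638 44.9 46.9 cup 18.792962962962964
lid 16.21925925925926
cone 17.394074074074073
```

View pics/w8c.png

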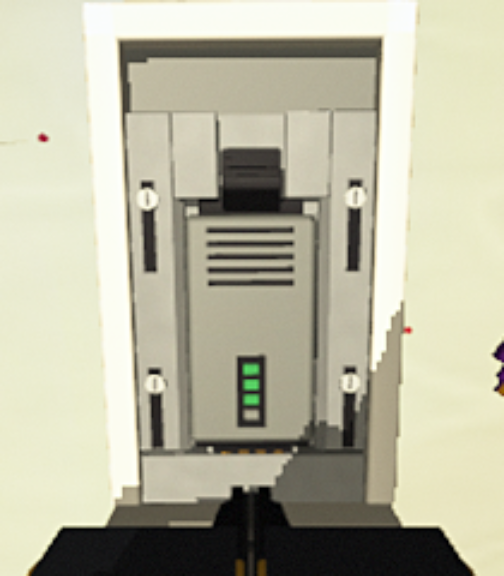

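The crop shows the pack flat in the bay at z 64 mm, with the latch hook at (252,180) forward over the heel ledge. The arm is clear, and its path kept well away from the cup, pot and cone. I hand the job in.

```bash
python3 -c "from cell import *; print(job_done())"
```

```text
the job is handed in; nothing more can be done
None
```

The pack is seated flat in the bay with its tongue hooked under the lip and the latch over its heel, the arm is clear, and the job was handed in at about 12.5 s; my before/after image check on the cup, pot and cone was inconclusive, but the arm never went near them.

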